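# Stow the component cups and lock the case

### The arm

A 6-joint arm with a two-finger parallel gripper is mounted at the origin on the work surface. World frame = base frame: x ahead of the robot, y to its left, z up, the work surface at z = 0. Lengths are in mm, angles in rad, forces in N, time in s.
With the tool pointing down it reaches from about 300 to 775 mm from the base axis. Payload 14.6 kg.
Tool frame: the origin (TCP) lies on the centre line of the jaws, within the pads' length; the fingertips stand 19 mm ahead of it and the grasp point (between the pads) is the TCP (bot.tip_reach is the distance from the TCP to the fingertips, in mm); y points along the fingers, x is the direction in which the jaws open and shut, and the axes are right-handed (so a half turn about y gives the same grasp; the last joint's range is limited). The gripper opens to 85 mm and grips with 20 to 120 N. Pads are 22 mm wide; open, the fingers measure 114 mm over their backs; the gripper's body (76 mm by 85 mm) begins 54 mm behind the grasp point. The pads swing forward as they close: fully open they stand 13 mm farther back than shut.
Start: joints at [-1.268, 0.3, 1.521, -0, 1.321, -0.067], TCP at [198.778, -512.813, 250.281] pointing down, gripper open.
Joint ranges: [-3.03, 3.03], [-0.79, 2.21], [0.23, 2.52], [-1.04, 4.18], [0, 3.07], [-2.55, 2.55]. Speed limits (rad/s): [2.22, 2.22, 2.57, 3.14, 3.14, 3.14].

### API

Orientations are given as a unit quaternion [w, x, y, z].
In Python, from rig import bot gives the robot as it stands. Calls block until the motion is done:
- bot.move_to(position, orientation): joint-space move of the TCP to a pose.
- bot.servo_line(position, attitude=None, speed=150, until_force=None): straight line of the TCP; attitude=None keeps the orientation; speed is the mean speed in mm/s. With until_force (N) it stops when the force on the tool has changed by that much, and returns True; else False.
- bot.move_joints(angles): joint-space move.
- bot.move_gripper(opening, grip_force=None): finger opening in mm; grip_force is the grip in N (None keeps the last); returns when the fingers have stopped.
- bot.dwell(seconds).
- bot.ik(position, orientation): joint angles nearest the present ones, or None.
- bot.read_state(): the state.
- bot.read_camera(name): name is "scene" or "side" or "wrist"; returns a dict with "image" (420x560x3 uint8, blue, green, red), "depth" (420x560 float32, mm along the optical axis (not along the pixel's ray), 0 where there is no reading), "fovy" (degrees; the focal length in pixels is half the picture's height over the tangent of half this angle, whatever the lens; pixels are square), "cx", "cy" (the principal point, pixels), "eye" and "attitude" of the camera in the world; the wrist camera has in their place "mount" (4x4, takes a point from camera to tool coordinates, whose origin is the TCP and whose axes are the tool frame's). Camera axes: x right, y down, z forward; pixel columns grow to the right and rows downward; lengths in mm; the calibration is good to about 2 mm. A picture is of the moment at which its call begins: read the wrist's pose just before it.
A pose or a line that the arm cannot do raises bot.MotionError and nothing moves.
- bot.finish_job(): hands the job in, once; it reports no verdict.
The state is a dict: "clock": time; "joint_positions": joint angles; "qvel": joint speeds; "effort": joint torques, N m; "ee_pos": TCP position; "tool_rot": TCP orientation; "ft_force": force on the tool from outside, world axes, zero at the start; "moment": the same for the moment, N m; "grip_width": finger opening in mm.
Only numpy, scipy, OpenCV 4.12 (cv2) and the standard library are available. Lean on these libraries where they do the work, as an engineer would, in place of code of your own. Each camera call takes 0.05 s, during which the arm holds its last target. There are 200 camera calls.

### The job

Nest all the grey cups on the bench inside one another in size order, standing upright on the floor of the well of the open storage case, and then shut the lid fully. Fasten the lid with the two T-studs from the wooden rack, each in its own slot: line the stud's cross bar up with the slot, push it in until its collar sits on the lid, and give it a quarter turn so that its wing stands square across the slot. Leave the other things on the bench where they are.

Things in the scene. Friction and masses are not known exactly. Their poses are not given: they have to be found in the camera images.
- cup_a: The widest, lowest cup. Loose open grey plastic cup, straight round wall 3 mm thick: 68 mm outside, 62 mm inside diameter, 38 mm tall, weighted floor 4 mm thick. Stands upright. Origin at the centre of its underside, z up. May be absent (None).
- cup_b: Loose open grey plastic cup, straight round wall 3 mm thick: 54 mm outside, 48 mm inside diameter, 48 mm tall, weighted floor 4 mm thick. Stands upright. Origin at the centre of its underside, z up. May be absent (None).
- cup_c: Loose open grey plastic cup, straight round wall 3 mm thick: 40 mm outside, 34 mm inside diameter, 58 mm tall, weighted floor 4 mm thick. Stands upright. Origin at the centre of its underside, z up. May be absent (None).
- cup_d: The narrowest, tallest cup. Loose open grey plastic cup, straight round wall 3 mm thick: 26 mm outside, 20 mm inside diameter, 68 mm tall, weighted floor 4 mm thick. Stands upright. Origin at the centre of its underside, z up. May be absent (None).
- case: Grey storage case, fixed to the bench, 190 mm (x) by 212 mm (y), 96 mm tall to its rim. Its open well is 128 mm (x) by 140 mm (y) inside, 88 mm deep. Along its -y side is the lock ledge, 60 mm wide: an 8 mm steel plate at rim height with two 51 x 21 mm slots, hollow below. Origin on the bench under the well centre.
- well (a point): Centre of the floor of the well, 8 mm above the bench; axes as the case.
- lid (a joint): Angle of the aluminium lid: 0 shut on the rim, 1.57 upright, up to 1.95 leaning back. Hinged on the +y side of the case. Stiff hinge: stays where it is left; a few N at the edge moves it.
- lid_hinge (a point): On the hinge axis, at the middle of the case's +y edge, 76 mm from the well's centre, 96 mm above the bench, level with the lid's underside. Axes turn with the lid: x along the hinge, -y from the hinge to the lid's free edge, z out of the lid's upper face.
- lid_mid (a point): Middle of the lid's upper face. The lid is 190 mm (x) by 212 mm (y, hinge to free edge), 8 mm thick, 0.25 kg; this point is 106 mm from the hinge.
- slot_near (a point): Centre of the lid's near slot (on the -x side) at the lid's upper face, 182 mm from the hinge line and 50 mm from the lid's midline; axes as the lid. The slot is 47 mm (x) by 17 mm (y) and, with the lid shut, lies over a slot of the ledge, the lid's upper face being 104 mm above the bench.
- slot_far (a point): Centre of the lid's far slot (on the +x side) at the lid's upper face, 182 mm from the hinge line and 50 mm from the lid's midline; axes as the lid. The slot is 47 mm (x) by 17 mm (y) and, with the lid shut, lies over a slot of the ledge, the lid's upper face being 104 mm above the bench.
- stud_a: Loose quarter-turn T-stud, 90 g. Upwards from its origin (centre of the underside): cross bar 44 (x) x 13 (y) x 10 mm tall; shank 13 mm thick to 28.5 mm; round collar 34 mm wide to 33.5 mm; black grip wing 50 (x) x 12 mm (y) to 67.5 mm, parallel to the bar. Enters a slot with its x along it, either way round, until the collar rests on the lid; then turns freely, either way.
- stud_b: Loose quarter-turn T-stud, 90 g. Upwards from its origin (centre of the underside): cross bar 44 (x) x 13 (y) x 10 mm tall; shank 13 mm thick to 28.5 mm; round collar 34 mm wide to 33.5 mm; black grip wing 50 (x) x 12 mm (y) to 67.5 mm, parallel to the bar. Enters a slot with its x along it, either way round, until the collar rests on the lid; then turns freely, either way.
- rack: Wooden rack, fixed, 210 mm (x) by 70 mm (y) by 40 mm tall, with two slots 51 x 21 mm along x, 52 mm either side of its centre, in which the studs stand with collars on its top. Origin at the centre of its underside.
- solder_reel: Upright reel of solder, 52 mm wide, 45 mm tall, bystander. Origin under it.
- meter: Red multimeter lying flat, 85 x 170 x 35 mm, bystander. Origin under it.
- pliers: Yellow pliers lying flat, about 130 mm long, 12 mm high, bystander. Origin under it.
- driver: Screwdriver lying flat, 170 mm long, bystander. Origin under it.
- pen_pot: Dark pot with pens, 72 mm wide, 140 mm tall in all, bystander. Origin under it.
- twine: Pale cone of twine, 48 mm wide, 72 mm tall, bystander. Origin under it.
Not all that is in view belongs to the job. What is shaped like the cup_c but orange, red or yellow is not meant.

How it is judged:
By the outcome, as a careful person would: the job done as asked, in the order asked, and still so for the second after the job is handed in, with the robot touching nothing.
Of cup_a, cup_b, cup_c, cup_d only 2 to 4 are there at a start; the rules pass over those that are not, and their reading is None.
At some moment in a run one of cup_a, cup_b, cup_c, cup_d may be knocked a few centimetres aside while the robot is not near it.
It also fails if it takes over 210 s, if anything falls off the work surface, if the arm or the gripper's body presses on something with over 40 N, if the wrist force passes 120 N, or if a joint passes its speed limit or range.

## Working session

There is one attempt and no reset: what is moved stays moved. The work goes in short steps, each a Python script; the robot and the scene stay as the last script left them, time stands still between calls to the robot, and variables do not carry over. Pictures are saved under pics/ and viewed, about 12 in all and at most 16, crops included, and the job is handed in when it is done.

```bash
ls; mkdir -p pics; cat > h.py <<'E'
import numpy as np, cv2
from rig import bot
from scipy.spatial.transform import Rotation as R
def rot(q): return R.from_quat([q[1],q[2],q[3],q[0]]).as_matrix()
def quat(M):
    q=R.from_matrix(M).as_quat(); return [q[3],q[0],q[1],q[2]]
def cam(name):
    s=bot.read_state(); c=bot.read_camera(name)
    h,w=c["depth"].shape; f=h/2/np.tan(np.radians(c["fovy"])/2)
    if name=="wrist":
        T=np.eye(4);T[:3,:3]=rot(s["tool_rot"]);T[:3,3]=s["ee_pos"];T=T@np.array(c["mount"])
        Rm,e=T[:3,:3],T[:3,3]
    else: Rm,e=rot(c["attitude"]),np.array(c["eye"])
    v,u=np.mgrid[:h,:w]; d=c["depth"]
    P=np.stack([(u-c["cx"])/f*d,(v-c["cy"])/f*d,d],-1)@Rm.T+e
    P[d==0]=np.nan
    return c["image"],P,dict(R=Rm,e=e,f=f,cx=c["cx"],cy=c["cy"])
def ray(k,u,v,z):
    d=k["R"]@np.array([(u-k["cx"])/k["f"],(v-k["cy"])/k["f"],1]); return k["e"]+d*(z-k["e"][2])/d[2]
E
python3 - <<'E'
from h import *
for n in("scene","side","wrist"):
    im,P,k=cam(n); cv2.imwrite(f"pics/{n}0.png",cv2.resize(im,(784,588))); np.savez(f"{n}0.npz",im=im,P=P)
    print(n,k)
s=bot.read_state();print(s["tool_rot"],rot(s["tool_rot"]))
E
```

```text
pics
scene {'R': array([[ 0.5228818 ,  0.48570421, -0.70048987],
       [ 0.85224002, -0.28170523,  0.44082776],
       [ 0.01678024, -0.82748631, -0.5612351 ]]), 'e': array([1442.39788387, -566.85571019,  796.89001474]), 'f': np.float64(437.415003015633), 'cx': 279.894767204411, 'cy': 210.566866544362}
side {'R': array([[ 0.99793422, -0.04528857,  0.04556572],
       [-0.06384422, -0.62011207,  0.78191108],
       [-0.00715578, -0.78320493, -0.62172247]]), 'e': array([ 519.26115019, -931.80480518,  840.81398872]), 'f': np.float64(431.6647824388203), 'cx': 281.65655903440785, 'cy': 206.38911876468399}
wrist {'R': array([[ 0.36214743, -0.88754743, -0.28479607],
       [-0.93211981, -0.34528159, -0.1092396 ],
       [-0.00137951,  0.3050249 , -0.95234338]]), 'e': array([ 271.64158028, -482.69438666,  373.95797238]), 'f': np.float64(350.5939514967116), 'cx': 280.93376984324146, 'cy': 208.76713836223155}
[ 0.58359509 -0.58320724  0.39980987 -0.39929708] [[ 3.61427821e-01 -2.88392699e-04  9.32400047e-01]
 [-9.32399649e-01  8.62324188e-04  3.61427933e-01]
 [-9.08264290e-04 -9.99999587e-01  4.27707006e-05]]
```

View pics/scene0.png

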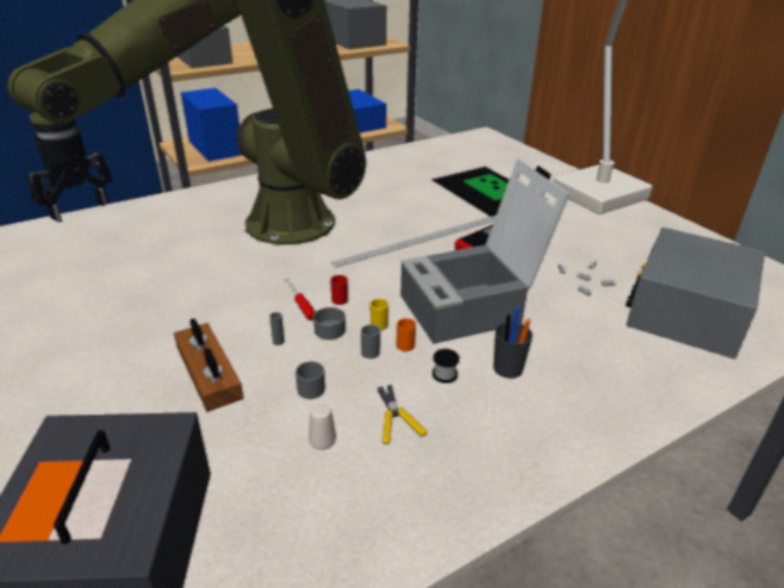

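View pics/side0.png

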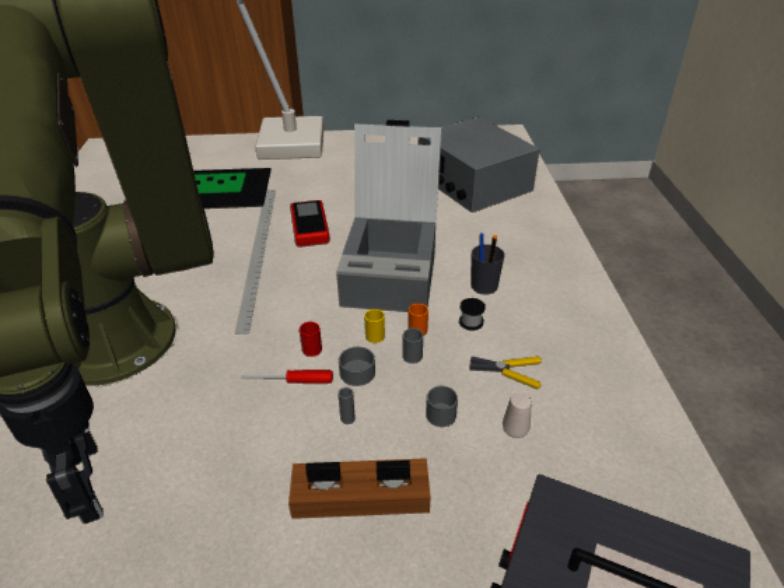

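Scene view (784×588): all four grey cups are present: a (330,323), b (310,380), c (370,341), d (277,328). In the side view they are a (357,366), b (441,406), c (412,345), d (346,406). The red, yellow and orange cups are decoys. The case is at (388,262) with its lid leaning back, and the rack is at (360,490) with studs at (323,475) and (393,473). Next I measure from both views.

```bash
cat > m0.py <<'E'
from h import *
from scipy.optimize import least_squares
def circ(p,r):
    s=least_squares(lambda c:np.hypot(*(p-c).T)-r,np.median(p,0),loss="soft_l1",f_scale=1.5); return s.x,np.sqrt(np.mean(s.fun**2))
CUP=dict(a=(68,38),b=(54,48),c=(40,58),d=(26,68))
px=dict(side=dict(a=(357,366),b=(441,406),c=(412,345),d=(346,406)),scene=dict(a=(330,323),b=(310,380),c=(370,341),d=(277,328)))
if __name__=="__main__":
  for n in px:
    D=np.load(n+"0.npz");P=D["P"];im=D["im"]
    for c,(u,v) in px[n].items():
        D_,H=CUP[c]; u,v=int(u/1.4),int(v/1.4)
        W=P[v-32:v+32,u-32:u+32].reshape(-1,3); W=W[np.isfinite(W[:,2])]
        ctr=np.nanmedian(P[v-4:v+5,u-4:u+5].reshape(-1,3),0)[:2]
        W=W[np.hypot(*(W[:,:2]-ctr).T)<D_*.9]
        t=W[abs(W[:,2]-H)<3]
        # cup wall outer points too
        print(n,c,"ctr",ctr.round(),"max z",np.percentile(W[:,2],99).round(1),len(t),circ(t[:,:2],D_/2-1.5) if len(t)>4 else None)
    for nm,lo,hi in (("rim",92,100),("rack",37,43),("wingtop",63,72)):
        m=(P[...,2]>lo)&(P[...,2]<hi)&(P[...,0]>250)&(P[...,0]<900)
        if nm=="rim": m&=(P[...,1]>-250)&(P[...,1]<250)&(P[...,0]<700)
        else: m&=(P[...,1]<-380)
        if nm=="wingtop": m&=im.max(2)<60
        nl,L,st,ce=cv2.connectedComponentsWithStats(m.astype(np.uint8))
        for i in range(1,nl):
            if st[i,4]>25:
                q=P[L==i]; r=cv2.minAreaRect(q[:,:2].astype(np.float32)); print(n,nm,st[i,4],ce[i]*1.4,q[:,2].mean().round(1),r)
E
python3 m0.py
```

```text
side a ctr [ 494. -112.] max z 40.1 96 (array([ 493.15331322, -127.30558642]), np.float64(1.439671358057993))
side b ctr [ 640. -223.] max z 50.4 100 (array([ 639.13314497, -239.90531006]), np.float64(1.3695745291002936))
side c ctr [ 599. -107.] max z 60.3 49 (array([601.83516339, -90.38569159]), np.float64(1.401603409515372))
side d ctr [ 475. -247.] max z 70.3 41 (array([ 474.49286788, -236.82299788]), np.float64(1.3581660056181801))
side rim 1324 [387.41087613 255.89546828] 96.5 ((569.4987182617188, 157.5482635498047), (217.2605438232422, 190.7403106689453), 79.15442657470703)
side rack 1360 [359.77117647 490.57441176] 40.9 ((494.0054626464844, -403.15643310546875), (46.5494270324707, 210.0982208251953), 89.67082977294922)
side wingtop 59 [392.83050847 471.58644068] 67.7 ((545.5982666015625, -396.1068115234375), (48.18115997314453, 4.59661340713501), 1.0611006021499634)
side wingtop 64 [322.896875 473.025   ] 68.0 ((441.4194030761719, -391.92169189453125), (4.62044620513916, 48.3207893371582), 88.23043060302734)
scene a ctr [ 476. -121.] max z 40.2 75 (array([ 495.74792178, -127.53586331]), np.float64(2.021814895385632))
scene b ctr [ 661. -242.] max z 49.6 81 (array([ 641.88914214, -240.14270558]), np.float64(1.40006624636243))
scene c ctr [620. -98.] max z 59.8 39 (array([604.68364985, -90.41371168]), np.float64(1.818330998468076))
scene d ctr [ 486. -241.] max z 69.2 32 (array([ 477.53460315, -236.59705235]), np.float64(1.2729750113329161))
scene rim 1308 [453.14510703 279.06024465] 96.4 ((572.1594848632812, 158.63877868652344), (217.63705444335938, 196.55517578125), 79.6370620727539)
scene rack 597 [197.18190955 364.39396985] 40.4 ((495.61102294921875, -403.41229248046875), (46.177207946777344, 217.6750030517578), 89.79767608642578)
scene wingtop 118 [189.21355932 500.82033898] 67.6 ((822.943115234375, -508.0085754394531), (2.08782958984375, 173.75106811523438), 61.51982498168945)
```

```bash
cat >> h.py <<'E'
from scipy.optimize import least_squares
def circ(p,r):
    s=least_squares(lambda c:np.hypot(*(p-c).T)-r,np.median(p,0),loss="soft_l1",f_scale=1.5); return s.x,np.sqrt(np.mean(s.fun**2))
CUP=dict(a=(68,38),b=(54,48),c=(40,58),d=(26,68))
def down(deg):
    a=np.radians(deg); c,s=np.cos(a),np.sin(a)
    return quat(np.array([[s,0,c],[-c,0,s],[0,-1,0]]))
def look_cup(c,xy,base=0,rad=None):
    D,H=CUP[c]; im,P,k=cam("wrist")
    m=(abs(P[...,2]-H-base)<4)&(np.hypot(P[...,0]-xy[0],P[...,1]-xy[1])<(rad or D*.5+35))&((im.max(2).astype(int)-im.min(2))<45)
    n,L,st,_=cv2.connectedComponentsWithStats(cv2.dilate(m.astype(np.uint8),np.ones((3,3))))
    if n<2: return im,None,0,0
    i=1+np.argmax(st[1:,4]); q=P[m&(L==i)]
    r=circ(q[:,:2],D/2-1.5); return im,r[0],r[1],len(q)
E
python3 - <<'E'
from h import *
D=np.load("side0.npz");P=D["P"]
for n,u,v in (("red",311,338),("yel",375,326),("orange",418,320),("handleend",332,377),("handlestart",290,377),("reel",472,314),("twine",518,415),("plier",472,364)):
    u,v=int(u/1.4),int(v/1.4); print(n,np.nanmedian(P[v-1:v+2,u-1:u+2].reshape(-1,3),0).round())
# case: rim edges in front/ledge
for n in("side","scene"):
    P=np.load(n+"0.npz")["P"]
    m=(abs(P[...,2]-96.5)<2.5)&(P[...,0]>440)&(P[...,0]<720)&(P[...,1]>-20)&(P[...,1]<290)
    q=P[m][:,:2]
    # lid plane
    l=(P[...,2]>120)&(P[...,2]<320)&(P[...,0]>450)&(P[...,0]<720)&(P[...,1]>180)&(P[...,1]<400)
    L=P[l]; L=L[(abs(L-np.median(L,0))<150).all(1)]; nrm=np.linalg.svd(L-L.mean(0),full_matrices=False)[2][2]
    print(n,cv2.minAreaRect(q.astype(np.float32)),len(q),"lid",len(L),L.mean(0).round(),nrm.round(3),L[:,2].max())
    yaw=-10.8;  # profile along each direction
    for yaw in(-10,-10.8,-11.5):
        c,s=np.cos(np.radians(yaw)),np.sin(np.radians(yaw)); a=q@[c,s]; b=q@[-s,c]
        print(yaw,np.percentile(a,[1,99]).round(1),np.percentile(b,[1,99]).round(1))
print(bot.tip_reach)
for z in(0,): 
    print(bot.ik([494,-127,170],down(0)),bot.ik([580,188,200],down(-11)),bot.ik([580,188,40],down(-11)))
bot.move_to([494,-127.4,170],down(0))
im,c,e,n=look_cup("a",(494,-127.4)); print(c,e,n,bot.read_state()["clock"])
cv2.imwrite("pics/w1.png",im)
E
```

```text
red [409. -75.  52.]
yel [530. -47.  50.]
orange [616. -34.  47.]
handleend [ 447. -142.   11.]
handlestart [ 370. -148.   23.]
reel [729. -22.  44.]
twine [ 759. -294.   57.]
plier [ 713. -129.   11.]
side ((570.0667114257812, 159.7989959716797), (221.47348022460938, 190.47157287597656), 79.15442657470703) 1286 lid 3527 [597. 292. 213.] [-0.185 -0.951  0.249] 315.1067599467399
-10 [439.8 627.8] [147.5 364.5]
-10.8 [436.7 624.1] [154.9 371.7]
-11.5 [433.2 620.9] [161.6 378.1]
scene ((572.1935424804688, 160.5928192138672), (221.739501953125, 196.4191436767578), 79.8700180053711) 1244 lid 2668 [607. 290. 216.] [-0.18  -0.951  0.25 ] 315.67098117594907
-10 [440.9 632.2] [149.  362.9]
-10.8 [437.4 628.2] [156.6 370.5]
-11.5 [433.8 624.9] [163.2 376.9]
19.0
[-3.23453182e-01  2.95285468e-01  1.72490053e+00 -4.44089210e-16
  1.12140666e+00  1.24734315e+00] [ 2.53387157e-01  4.74401562e-01  1.39985260e+00 -4.44089210e-16
  1.26733849e+00  2.01616970e+00] [ 2.53387157e-01  6.70286821e-01  1.50452448e+00 -4.44089210e-16
  9.66781350e-01  2.01616970e+00]
[ 495.55805248 -124.00247378] 1.0293693196617382 1216 1.9917
```

View pics/w1.png

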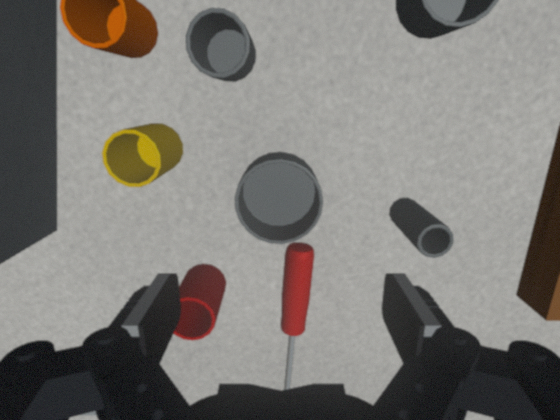

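Wrist view: cup_a is centred at (278,197), the driver handle is just below at (297,290), c is at (220,45) and d is at (430,235). The case comes out at about (577,187) with yaw -10.8° and the lid at 1.82 rad. I'll take cup_a into the well.

```bash
cat >> h.py <<'E'
YAW=-10.8; WELL=np.array([576.8,186.7])
def st(): s=bot.read_state(); return dict(t=round(s["clock"],1),w=round(s["grip_width"],1),F=np.round(s["ft_force"],1),p=np.round(s["ee_pos"],1))
E
python3 - <<'E'
from h import *
bot.servo_line([495,-125.7,33],speed=120)
print(st()); bot.move_gripper(60,25); print(st())
bot.servo_line([495,-125.7,190],speed=250)
print(st())
bot.move_to([*WELL,190],down(YAW)); 
im,P,k=cam("wrist"); cv2.imwrite("pics/w2.png",im); np.savez("w2.npz",im=im,P=P); print(st())
E
```

```text
{'t': 3.3, 'w': 85.1, 'F': array([ 0.3, -0.1,  0. ]), 'p': array([ 495.3, -125.8,   33.6])}
{'t': 3.6, 'w': 67.7, 'F': array([-3.1,  1.6,  8.3]), 'p': array([ 495.3, -125.8,   33.9])}
{'t': 4.4, 'w': 67.6, 'F': array([ 1.2,  0.3, -1.8]), 'p': array([ 494.4, -125.5,  188.7])}
{'t': 5.7, 'w': 67.8, 'F': array([-0.4, -0.2, -1.3]), 'p': array([576.9, 185.4, 189.7])}
```

View pics/w2.png

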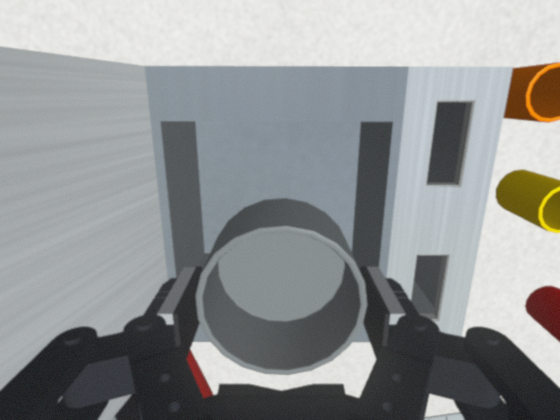

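Cup_a is held at (283,290) above the well. The well's walls are straight in the picture, so the yaw is right. I'll lower it, then refine the case pose and look at cup_a and the slots from above.

```bash
python3 - <<'E'
from h import *
r=bot.servo_line([*WELL,60],speed=120); 
r=bot.servo_line([*WELL,40],speed=40,until_force=6); print(r,st())
bot.move_gripper(76); bot.servo_line([*WELL,190],speed=250); bot.move_gripper(85)
im,c,e,n=look_cup("a",WELL,8); print("a in well",c,e,n)
bot.move_to([*(WELL+[-20,-90]),230],down(YAW))
im,P,k=cam("wrist"); cv2.imwrite("pics/w3.png",im); np.savez("w3.npz",im=im,P=P); print(st())
c,s=np.cos(np.radians(YAW)),np.sin(np.radians(YAW)); Rc=np.array([[c,s],[-s,c]])
m=abs(P[...,2]-96.5)<3; Q=(P[...,:2]-WELL)@Rc.T; m&=(Q[...,1]<90)&(Q[...,1]>-160)&(abs(Q[...,0])<120)
q=Q[m]; print("rim x",np.percentile(q[:,0],[.5,99.5]),"y",np.percentile(q[:,1],[.5,99.5]))
# slots: holes in ledge
h=((Q[...,1]<-80)&(Q[...,1]>-135)&(abs(Q[...,0])<95)&(P[...,2]<88)).astype(np.uint8)
nl,L,stt,ce=cv2.connectedComponentsWithStats(h)
E2=[ (ce[i],stt[i,:5]) for i in range(1,nl) if stt[i,4]>80]
for ce_,s_ in E2:
    p=ray(k,*ce_,94)[:2]; print(ce_.round(),s_,"case xy",Rc@(p-WELL))
bot.move_to([640.5,-240,190],down(YAW)); im,c,e,n=look_cup("b",(640.5,-240)); print("b",c,e,n,st())
E
```

```text
True {'t': 7.4, 'w': 67.8, 'F': array([ 0. , -0.5,  2.1]), 'p': array([576.7, 186.7,  41.5])}
a in well [576.78318417 188.74673336] 1.0241457489970522 1127
{'t': 9.2, 'w': 85.5, 'F': array([ 0.2, -0. ,  0.3]), 'p': array([556.8,  96.8, 229.7])}
rim x [-94.36669658  94.43063814] y [-131.51399589   80.90952404]
[296. 131.] [ 282   97   30   70 1968] case xy [  50.91423185 -101.88981715]
[294. 256.] [ 282  230   26   53 1339] case xy [ -48.42922498 -101.60586353]
b [ 641.6663045  -236.86874127] 1.0032633884996607 881 {'t': 10.6, 'w': 85.1, 'F': array([ 0.7, -0.5,  0.2]), 'p': array([ 640.9, -238.4,  190.4])}
```

View pics/w3.png

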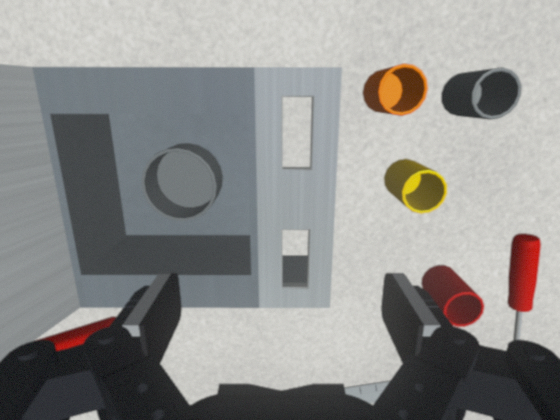

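```bash
cat >> h.py <<'E'
def corr(deg): a=np.radians(deg); return 2*np.array([np.sin(a),-np.cos(a)])
def pick(c,xy,deg,up=4):
    H=CUP[c][1]; p=np.array(xy)
    bot.servo_line([*p,H+up],speed=120); bot.move_gripper(CUP[c][0]-8,25); print("grip",c,st())
    bot.servo_line([*p,190+H/2],speed=250); print(st())
def place(c,xy,base,up=4,deg=YAW):
    D,H=CUP[c]; z=base+H+up; p=np.array(xy)
    bot.move_to([*p,max(200,z+50)],down(deg)); bot.dwell(.15); print(st())
    bot.servo_line([*p,z+12],speed=120)
    r=bot.servo_line([*p,z-3],speed=30,until_force=5); print("place",r,st(),"expect z",z)
    return r
def leave(c,xy):
    bot.move_gripper(CUP[c][0]+8); bot.servo_line([*xy,230],speed=250); bot.move_gripper(85)
E
python3 - <<'E'
from h import *
b=np.array([641.67,-236.87])+corr(YAW); t=np.array([576.78,188.75])+corr(YAW)
pick("b",b,YAW); r=place("b",t,12)
if abs(st()["p"][2]-64)<4:
    leave("b",t); im,c,e,n=look_cup("b",t,12); print("b in well",c,e,n)
    im,c2,e,n=look_cup("a",t,8); print("a",c2,e,n)
cv2.imwrite("pics/w4.png",im)
E
```

```text
grip b {'t': 12.3, 'w': 52.6, 'F': array([-1.8,  0. ,  5.2]), 'p': array([ 641.6, -239. ,   52.8])}
{'t': 13.1, 'w': 52.3, 'F': array([-0.2,  0. , -1.4]), 'p': array([ 640.8, -238.6,  212. ])}
{'t': 14.8, 'w': 52.5, 'F': array([-0.2, -0.6,  0.4]), 'p': array([576.8, 185.9, 199.9])}
place True {'t': 16.4, 'w': 52.6, 'F': array([ 0.1, -0.8,  4.7]), 'p': array([576.6, 186.8,  64.4])} expect z 64
b in well [576.80333579 189.07020706] 0.9995501098470988 722
a [576.00968636 189.01605384] 1.9417622403904737 826
```

View pics/w4.png

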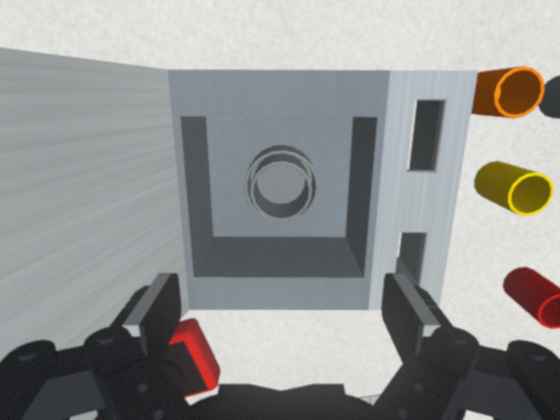

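Cup b sits inside a, at (281,185). Next is c, approached with the jaws turned so they clear the orange cup.

```bash
python3 - <<'E'
from h import *
g=-60
bot.move_to([603,-90.4,195],down(g)); bot.dwell(.1); im,c,e,n=look_cup("c",(603,-90.4),rad=45); print("c",c,e,n,st())
cv2.imwrite("pics/w5.png",im)
if n>150 and e<2 and np.hypot(*(c-[603,-91]))<45:
    p=c+corr(g); t=np.array([576.8,189.07])+corr(YAW)
    bot.move_gripper(54); pick("c",p,g); r=place("c",t,16)
    if abs(st()["p"][2]-78)<4:
        leave("c",t); im,c,e,n=look_cup("c",t,16); print("c in well",c,e,n)
        bot.move_to([476,-236.7,200],down(YAW)); bot.dwell(.1); im,c,e,n=look_cup("d",(476,-236.7)); print("d",c,e,n,st())
E
```

```text
c [603.91697462 -87.55586928] 0.9861080723779727 653 {'t': 19.2, 'w': 85.3, 'F': array([ 0.2,  0.3, -0.1]), 'p': array([603.2, -89.1, 195.2])}
grip c {'t': 21.1, 'w': 38.1, 'F': array([-0.7,  0.2,  7.3]), 'p': array([602.6, -88.6,  62.9])}
{'t': 21.9, 'w': 38.0, 'F': array([-0.8, -0.1, -0.9]), 'p': array([601.6, -88.5, 217.2])}
{'t': 23.1, 'w': 38.3, 'F': array([ 0.2, -0.5, -0.7]), 'p': array([576.9, 185.8, 200. ])}
place True {'t': 24.6, 'w': 38.5, 'F': array([1. , 1.8, 4.3]), 'p': array([576.6, 187.5,  78.3])} expect z 78
c in well [577.95154731 189.37873388] 0.969809952349522 570
d [ 476.92954029 -233.5363262 ] 0.9385547292192756 416 {'t': 27.9, 'w': 84.7, 'F': array([ 1. , -0.2,  0.6]), 'p': array([ 476.4, -236. ,  200. ])}
```

```bash
python3 - <<'E'
from h import *
p=np.array([476.93,-233.54])+corr(YAW); t=np.array([577.95,189.38])+corr(YAW)
bot.move_gripper(40); pick("d",p,YAW); r=place("d",t,20)
if abs(st()["p"][2]-92)<4:
    leave("d",t); im,c,e,n=look_cup("d",t,20); print("d in well",c,e,n)
    cv2.imwrite("pics/w6.png",im)
E
```

```text
grip d {'t': 29.9, 'w': 24.4, 'F': array([0. , 0.5, 6.1]), 'p': array([ 476.9, -235.7,   72.8])}
{'t': 30.7, 'w': 24.2, 'F': array([-0.3,  0.5, -1.2]), 'p': array([ 476.1, -235.2,  222.5])}
{'t': 32.4, 'w': 24.1, 'F': array([ 0.1,  0.2, -0.1]), 'p': array([577.8, 186.5, 200.1])}
place True {'t': 33.8, 'w': 24.5, 'F': array([-2.5,  1.1,  6.9]), 'p': array([577.8, 187.5,  93. ])} expect z 92
d in well [577.89490549 189.61622354] 0.9274588270362167 385
```

View pics/w6.png

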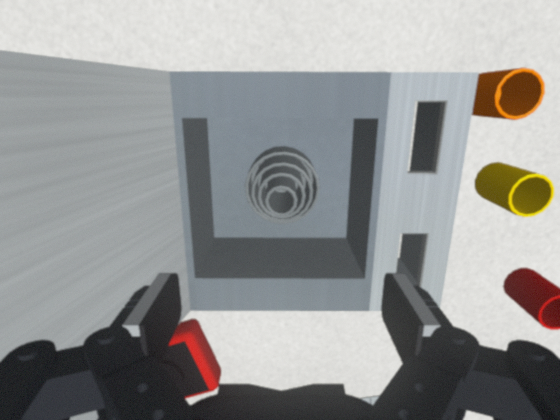

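All four cups are nested concentrically at (282,190), so next I shut the lid from behind with the fingers closed.

```bash
cat >> h.py <<'E'
_c,_s=np.cos(np.radians(YAW)),np.sin(np.radians(YAW)); CX=np.array([_c,_s]); CY=np.array([-_s,_c])
ORI=WELL+.5*CX+2.5*CY
def cw(x,y): return ORI+x*CX+y*CY
E
python3 - <<'E'
from h import *
g=79.2; q=down(g)
def tip(y,z): return [*cw(0,y),z+19]
yh=76
pts=[]
for th in np.arange(1.9,-.001,-.1):
    if th>1.57: y=yh-212*np.cos(th)+8*np.sin(th); z=96+180*np.sin(th)
    else: r=170; y=yh-r*np.cos(th)+8*np.sin(th); z=96+r*np.sin(th)+8*np.cos(th)
    pts.append(tip(y+11,z))
pts.append(tip(yh-170+11,106))
start=tip(yh+62+11+22,276)
wp=[[*cw(0,0),400],[*start[:2],400],start]
for p in wp+pts: assert bot.ik(p,q) is not None,p
bot.servo_line([*cw(0,0),400],speed=250); bot.move_gripper(0,30)
bot.move_to(wp[1],q); bot.servo_line(start,speed=200); print(st())
for p in pts:
    bot.servo_line(p,speed=110)
    s=st(); print(s["p"],s["F"])
    if np.linalg.norm(s["F"])>35: print("STOP");break
else:
    print(bot.servo_line(tip(yh-159,95),speed=20,until_force=15),st())
E
```

```text
{'t': 38.8, 'w': -0.2, 'F': array([0.2, 0. , 0.5]), 'p': array([610.1, 356.9, 296.8])}
[608.5 349.1 286.5] [-0.6  1.2 -0.5]
[604.8 329.5 291.3] [ 0.5 -0.2  0.3]
[600.8 309.3 293.7] [ 0.1 -0.4  0.6]
[596.8 288.6 295. ] [-0.8  0.1  0.3]
[593.3 270.7 285. ] [-0.7  0.4  0.5]
[590.2 253.9 284.1] [ 0.4  0.3 -0.8]
[587.1 237.4 281. ] [ 0.2  0.5 -0. ]
[584.  221.3 276.4] [0.7 0.7 0.6]
[581.  205.8 270.1] [-0.4  0.1 -0.5]
[578.1 190.9 262.4] [ 0.1  0.1 -1. ]
[575.5 176.9 253.2] [ 1.3 -0.2  0.5]
[572.9 163.9 242.5] [-0.2 -0.6 -0. ]
[570.6 151.9 230.6] [-0.4  0.3  0.7]
[568.6 141.1 217.5] [ 0.  -0.3  0.1]
[566.8 131.7 203.5] [-0.5 -0.6  0.2]
[565.2 123.8 188.6] [-0.1  0.3  0.1]
[564.  117.4 172.9] [ 0.2 -0.2 -0.9]
[563.1 112.5 156.6] [-0.3  0.3  0.3]
[562.4 109.2 139.9] [-0.3  0.8  1.1]
[562.4 107.6 123.3] [-0.  -0.3  0.8]
[562.2 107.6 125.2] [-0.4  0.3 -0.3]
True {'t': 45.6, 'w': -0.2, 'F': array([-1.9, -0.2,  9.1]), 'p': array([562.4, 107.6, 123. ])}
```

```bash
cat > slots.py <<'E'
from h import *
def slots(name):
    bot.move_to([*cw(-20,-106),250],down(YAW)); bot.dwell(.15)
    im,P,k=cam("wrist"); cv2.imwrite(name,im)
    Q=np.stack([(P[...,:2]-ORI)@CX,(P[...,:2]-ORI)@CY],-1)
    top=(abs(Q[...,0])<85)&(Q[...,1]<60)&(Q[...,1]>-120)
    print("lid z",np.nanmedian(P[...,2][top]), "y edge",np.percentile(Q[(abs(P[...,2]-104)<3)&(abs(Q[...,0])<100)][:,1],[.5,99.5]))
    near=(abs(Q[...,1]+104)<25)&(abs(Q[...,0])<85)
    h=(near&(np.nan_to_num(P[...,2],nan=0)<98)).astype(np.uint8)
    nl,L,s,ce=cv2.connectedComponentsWithStats(h)
    for i in range(1,nl):
        if s[i,4]>150:
            cnt=max(cv2.findContours((L==i).astype(np.uint8),cv2.RETR_EXTERNAL,cv2.CHAIN_APPROX_NONE)[0],key=cv2.contourArea)[:,0]
            w=np.array([ray(k,u,v,104)[:2] for u,v in cnt]); r=cv2.minAreaRect(w.astype(np.float32))
            p=np.array(r[0])+corr(YAW); print(ce[i].round(),r,"true",p,"case",(p-ORI)@CX,(p-ORI)@CY)
E
python3 - <<'E'
from h import *
from slots import *
bot.servo_line([*cw(0,-83),220],speed=250)
slots("pics/w7.png"); print(st())
E
```

```text
lid z 105.09392096547762 y edge [-142.31559557   82.2761124 ]
[282. 107.] ((606.8692016601562, 76.82193756103516), (16.162504196166992, 45.64836120605469), 78.7906265258789) true [606.49443903  74.85736306] case 49.62568921430709 -106.79741333294261
[281. 217.] ((521.6264038085938, 93.64413452148438), (16.475740432739258, 19.885889053344727), 79.29095458984375) true [521.25164118  91.67956002] case -37.259389712394565 -106.24609124983742
{'t': 47.8, 'w': 0.1, 'F': array([-0.4,  0.8, -0.4]), 'p': array([538.2,  88.7, 249.8])}
```

View pics/w7.png

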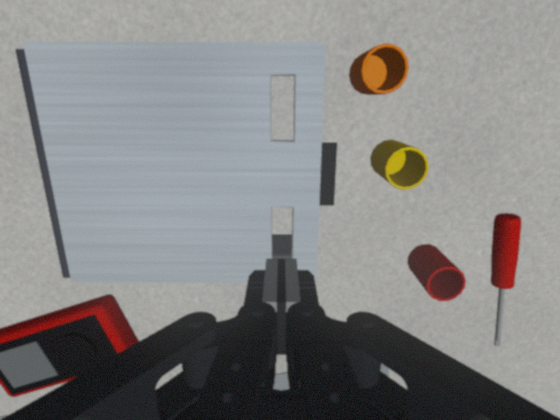

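The lid is shut (face z 105, far slot at (282,107), exactly where the geometry predicts). The near slot is partly hidden by the fingers. Next I look at both studs with the same camera offset so the camera bias cancels.

```bash
cat > studs.py <<'E'
from h import *
def look_stud(x,y,name=None):
    bot.move_to([x-70,y,220],down(0)); bot.dwell(.15)
    im,P,k=cam("wrist")
    m=(abs(P[...,2]-74)<5)&(np.hypot(P[...,0]-x,P[...,1]-y)<40)
    cnt=max(cv2.findContours(m.astype(np.uint8),cv2.RETR_EXTERNAL,cv2.CHAIN_APPROX_NONE)[0],key=cv2.contourArea)[:,0]
    w=np.array([ray(k,u,v,74)[:2] for u,v in cnt]); r=cv2.minAreaRect(w.astype(np.float32))
    p=np.array(r[0])+corr(0); print("stud",cnt.mean(0).round(),r,np.nanmedian(P[m][:,2]),"true",p)
    if name: cv2.imwrite(name,im)
    return p
def look_slot(sx,name=None):
    bot.move_to([*cw(sx-70,-106),250],down(YAW)); bot.dwell(.15)
    im,P,k=cam("wrist")
    Q=np.stack([(P[...,:2]-ORI)@CX,(P[...,:2]-ORI)@CY],-1)
    h=((abs(Q[...,1]+104)<16)&(abs(Q[...,0]-sx)<33)&(np.nan_to_num(P[...,2])<98)).astype(np.uint8)
    cnt=max(cv2.findContours(h,cv2.RETR_EXTERNAL,cv2.CHAIN_APPROX_NONE)[0],key=cv2.contourArea)[:,0]
    w=np.array([ray(k,u,v,104)[:2] for u,v in cnt]); r=cv2.minAreaRect(w.astype(np.float32))
    p=np.array(r[0])+corr(YAW); print("slot",r,"true",p,"case",(p-ORI)@CX,(p-ORI)@CY)
    if name: cv2.imwrite(name,im)
    return p
E
python3 - <<'E'
from studs import *
look_slot(-50)
bot.move_gripper(40)
look_stud(443,-392,"pics/w8.png"); look_stud(547,-392); print(st())
E
```

```text
slot ((509.9401550292969, 96.04783630371094), (16.534814834594727, 43.50347137451172), 79.78112030029297) true [509.5653924  94.0832618] case -49.189051696967304 -106.07475029344292
stud [279. 112.] ((440.8768615722656, -387.59832763671875), (5.709977626800537, 23.8497257232666), 81.36515045166016) 78.5428457812547 true [ 440.87686157 -389.59832764]
stud [271. 113.] ((542.57958984375, -384.4870300292969), (4.54873514175415, 36.670196533203125), 89.45919036865234) 78.52388832721971 true [ 542.57958984 -386.48703003]
{'t': 51.6, 'w': 40.0, 'F': array([0. , 0.6, 0. ]), 'p': array([ 476.3, -392.3,  220.4])}
```

View pics/w8.png

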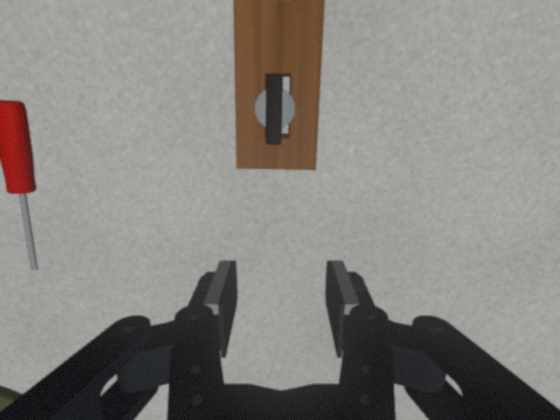

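Wing at (274,108) on the rack, seen nearly from straight above. The depth on black was noisy, so I'll use a colour mask for the outline.

```bash
cat >> studs.py <<'E'
def look_stud(x,y,name=None):
    bot.move_to([x-70,y,220],down(0)); bot.dwell(.15)
    im,P,k=cam("wrist"); m=np.zeros(im.shape[:2],np.uint8); m[45:180,215:340]=(im.max(2)<60)[45:180,215:340]
    m=cv2.morphologyEx(m,cv2.MORPH_OPEN,np.ones((5,5)))
    cnt=max(cv2.findContours(m,cv2.RETR_EXTERNAL,cv2.CHAIN_APPROX_NONE)[0],key=cv2.contourArea)[:,0]
    w=np.array([ray(k,u,v,74)[:2] for u,v in cnt]); r=cv2.minAreaRect(w.astype(np.float32))
    p=np.array(r[0])+corr(0); print("stud",cnt.mean(0).round(),r,"true",p)
    if name: cv2.imwrite(name,im)
    return p
def pick_stud(p):
    bot.servo_line([*p,130],speed=200); bot.dwell(.1); bot.servo_line([*p,63.5],speed=80); bot.move_gripper(6,60); print("grip",st())
    bot.servo_line([*p,200],speed=150); print(st())
E
python3 - <<'E'
from studs import *
p=look_stud(547,-392)
if np.hypot(*(p-[545.5,-392]))<8:
    bot.move_gripper(30); pick_stud(p)
    bot.move_to([*cw(49.6,-106.8),230],down(YAW)); bot.dwell(.3); im,P,k=cam("wrist"); cv2.imwrite("pics/w9.png",im)
    print(st())
E
```

```text
stud [279. 107.] ((546.892822265625, -388.67132568359375), (10.2469482421875, 48.4904670715332), 89.591064453125) true [ 546.89282227 -390.67132568]
grip {'t': 54.5, 'w': 11.3, 'F': array([-0.3,  1.5,  8.3]), 'p': array([ 547.5, -391.1,   64.5])}
{'t': 55.5, 'w': 11.2, 'F': array([ 0.4, -0.3, -0.6]), 'p': array([ 546.6, -390.5,  198.7])}
{'t': 57.6, 'w': 11.5, 'F': array([ 0.5, -0.1, -1.1]), 'p': array([606.5,  74.6, 230. ])}
```

View pics/w9.png

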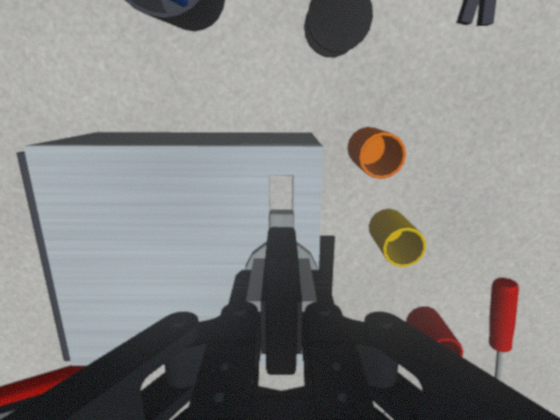

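The stud is gripped squarely (width 11.3) and lined up over the far slot, whose visible end is at (281,195). I'll insert it with a force guard.

```bash
cat >> studs.py <<'E'
def insert(sx,sy):
    bot.servo_line([*cw(sx,sy),176],speed=120); bot.dwell(.2)
    for dx,dy in((0,0),(0,1.2),(0,-1.2),(1.5,0),(-1.5,0),(1.5,1.2),(-1.5,1.2),(1.5,-1.2),(-1.5,-1.2)):
        bot.servo_line([*cw(sx+dx,sy+dy),168],speed=40); bot.dwell(.1)
        r=bot.servo_line([*cw(sx+dx,sy+dy),131],speed=25,until_force=8); s=st(); print(dx,dy,r,s)
        if s["p"][2]<138: return np.array([sx+dx,sy+dy])
        bot.servo_line([*cw(sx+dx,sy+dy),170],speed=60)
    return None
E
python3 - <<'E'
from studs import *
print(insert(50,-106.4)); print(st())
E
```

```text
0 0 False {'t': 60.5, 'w': 11.3, 'F': array([-0. , -0.2, -1.3]), 'p': array([607. ,  75.2, 131.2])}
[  50.  -106.4]
{'t': 60.5, 'w': 11.3, 'F': array([-0. , -0.2, -1.3]), 'p': array([607. ,  75.2, 131.2])}
```

```bash
python3 - <<'E'
from studs import *
r=bot.servo_line([*cw(50,-106.4),125],speed=15,until_force=6); print(r,st())
im,P,k=cam("wrist"); cv2.imwrite("pics/w10.png",im)
im,P,k=cam("side"); cv2.imwrite("pics/s10.png",cv2.resize(im[110:290,200:400],(800,720))[:600])
E
```

```text
True {'t': 60.8, 'w': 11.2, 'F': array([-0.3,  0.4,  6.6]), 'p': array([607.2,  75.2, 128.4])}
```

View pics/s10.png

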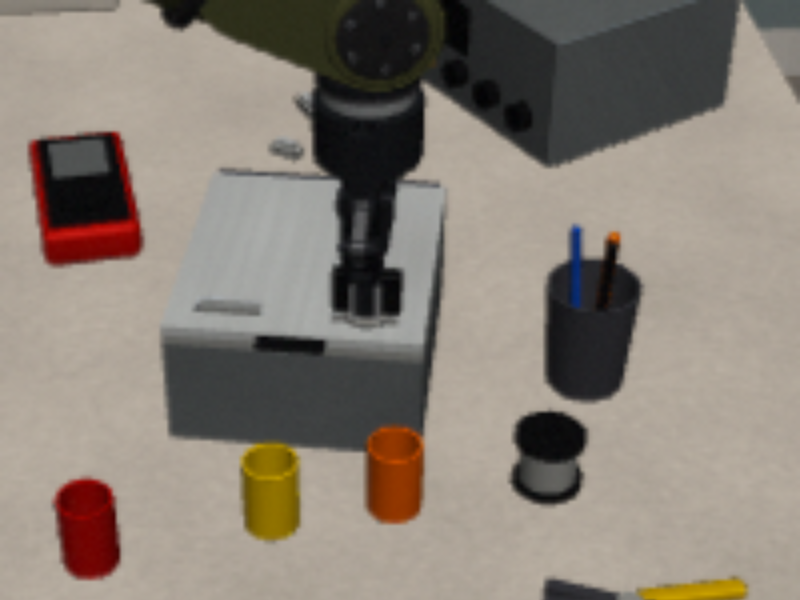

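The collar looks seated on the lid at (365,318) in the crop, with contact at 6.6 N. Now the quarter turn.

```bash
python3 - <<'E'
from studs import *
p=[*cw(50,-106.4),128.8]
for d in (15,30,45,60,75,90):
    bot.move_to(p,down(YAW+d)); s=bot.read_state(); print(d,st(),np.round(s["moment"],2))
bot.dwell(.2); bot.move_gripper(24); print(st())
bot.servo_line([*p[:2],240],speed=150)
bot.move_to([*cw(-20,-106),250],down(YAW)); bot.dwell(.15); im,P,k=cam("wrist"); cv2.imwrite("pics/w11.png",im)
Q=P[70:180,230:330]; c=np.hypot(*(Q[...,:2]-cw(50,-104)).transpose(2,0,1))<18; g=Q[c]; print("z levels",np.histogram(g[:,2],bins=[95,101,107,112,116,130,136,140,145,150]))
print(st())
E
```

```text
15 {'t': 61.2, 'w': 11.0, 'F': array([ 1.2, -0.5, -0.5]), 'p': array([606.9,  75.2, 128.6])} [-0.01 -0.   -0.02]
30 {'t': 61.6, 'w': 11.3, 'F': array([ 0.2,  0.3, -1.2]), 'p': array([606.9,  75.2, 128.7])} [ 0.03 -0.04 -0.03]
45 {'t': 61.9, 'w': 11.2, 'F': array([-0.2, -0.2, -0.7]), 'p': array([606.9,  75.2, 128.8])} [ 0.02 -0.04  0.01]
60 {'t': 62.3, 'w': 11.7, 'F': array([ 0.2, -0.4, -1.4]), 'p': array([607. ,  75.2, 128.8])} [-0.02  0.01  0.01]
75 {'t': 62.7, 'w': 11.2, 'F': array([-0.5, -0.6, -0.8]), 'p': array([606.9,  75.2, 128.8])} [-0.01  0.    0.04]
90 {'t': 63.0, 'w': 11.1, 'F': array([-0.4, -0.1, -1.2]), 'p': array([607. ,  75.2, 128.8])} [ 0.06 -0.    0.05]
{'t': 63.5, 'w': 24.0, 'F': array([0.3, 0.1, 0.8]), 'p': array([607. ,  75.2, 128.9])}
z levels (array([   0,   91,  831,    2,    0,    0,    0, 1095,   13]), array([ 95, 101, 107, 112, 116, 130, 136, 140, 145, 150]))
{'t': 66.0, 'w': 24.1, 'F': array([-0.3, -0.1,  0.3]), 'p': array([538.3,  88.6, 249.9])}
```

View pics/w11.png

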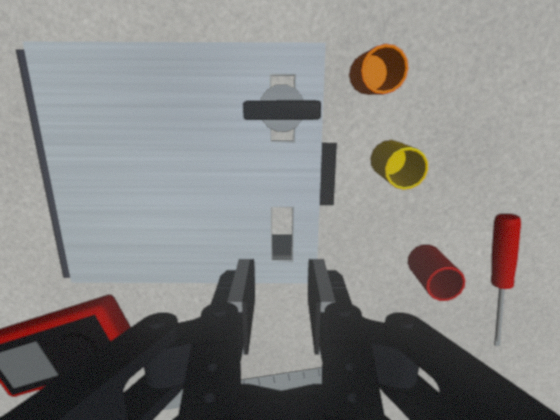

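The far stud is seated (collar at about 110, wing top at about 143) and its wing at (282,110) is square across the slot. Now the second stud goes in the near slot.

```bash
python3 - <<'E'
from studs import *
bot.servo_line([*cw(-20,-106),300],speed=250); bot.move_gripper(30)
p=look_stud(443,-392)
assert np.hypot(*(p-[442.5,-391]))<8
pick_stud(p)
bot.move_to([*cw(-49.8,-106.3),230],down(YAW)); bot.dwell(.3)
t=insert(-49.8,-106.3)
if t is not None:
    print(bot.servo_line([*cw(*t),125],speed=15,until_force=6),st())
E
```

```text
stud [273. 108.] ((442.3973083496094, -383.5774841308594), (49.269500732421875, 10.67249870300293), 0.05566512793302536) true [ 442.39730835 -385.57748413]
grip {'t': 70.8, 'w': 11.3, 'F': array([-1.3,  1.8,  9.8]), 'p': array([ 443. , -386. ,   64.5])}
{'t': 71.8, 'w': 11.5, 'F': array([ 0.4,  0.1, -1.1]), 'p': array([ 442.1, -385.3,  198.9])}
0 0 False {'t': 76.8, 'w': 10.9, 'F': array([ 1. , -0.2, -0.6]), 'p': array([509. ,  94. , 131.1])}
True {'t': 77.1, 'w': 11.5, 'F': array([-2.2, -1.2,  7.8]), 'p': array([509.1,  94. , 128.4])}
```

```bash
python3 - <<'E'
from studs import *
p=[*cw(-49.8,-106.3),128.8]
for d in (30,60,90): bot.move_to(p,down(YAW+d))
bot.dwell(.2); print(st()); bot.move_gripper(24)
bot.servo_line([*p[:2],250],speed=150)
bot.move_to([*cw(-125,-106),260],down(YAW)); bot.dwell(.2); im,P,k=cam("wrist"); cv2.imwrite("pics/w12.png",im)
for sx in(-50,50):
    c=np.hypot(*(P[...,:2]-cw(sx,-104)).transpose(2,0,1))<18; print(sx,np.histogram(P[c][:,2],bins=[95,101,107,112,116,130,136,140,145,150])[0])
bot.move_to([300,-300,350],down(0)); im,P,k=cam("side"); cv2.imwrite("pics/s12.png",cv2.resize(im,(784,588))); print(st())
E
```

```text
{'t': 79.0, 'w': 11.4, 'F': array([-0. , -1. , -1.7]), 'p': array([508.9,  94. , 128.8])}
-50 [   1   90  811    0    0    0    0 1008   10]
50 [0 0 0 0 0 0 0 0 0]
{'t': 83.6, 'w': 24.2, 'F': array([-0.5,  0.5, -0.1]), 'p': array([ 300.5, -299.5,  349.8])}
```

View pics/w12.png

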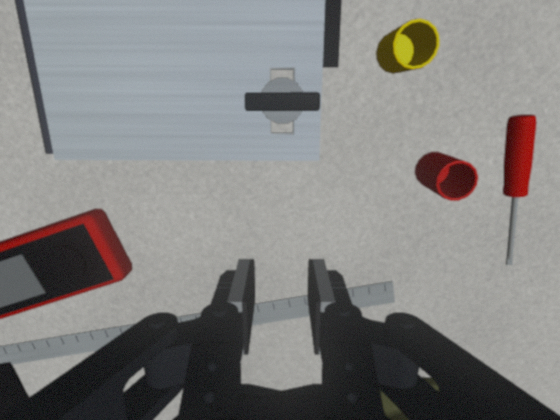

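View pics/s12.png

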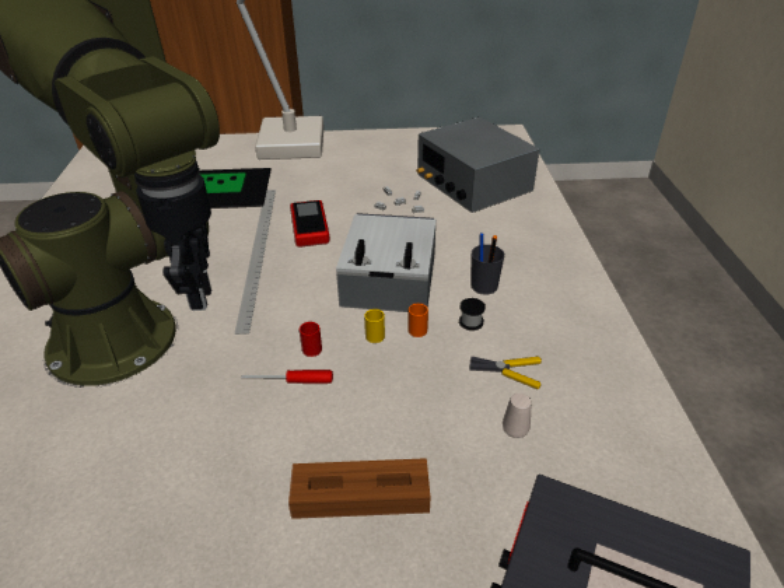

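The near stud is seated with its wing square across the slot at (282,101). In the side view the lid is shut with both wings across, at (360,252) and (408,255). The rack is empty and the bystanders haven't moved. I'm handing in the job.

```bash
python3 -c "
from rig import bot
print(bot.finish_job())"
```

```text
the job is handed in; nothing more can be done
None
```

The job is done and handed in at about 84 s of the 210 s allowed; `finish_job` reports no verdict. All four cups (a, b, c, d) are nested in size order in the well, the lid is shut, and both T-studs are locked in their slots.

**Cups:** each one stopped within about 1 mm of its expected height. A last look before shutting the lid showed them upright and concentric; I could not see them after that.

**Lid and studs:** the lid's upper face read about 105 mm, against 104 mm expected. On both studs the collar sits on the lid (about 110 mm, wing top about 143 mm) and the wing stands square across the slot. The final side view shows the rack empty and the other things where they were.

**Disagreements:**
- The wrist camera read about 2 mm off along the jaws, so I corrected for it.
- Both studs seated with the gripper about 5 mm lower than I had calculated. I did not find the reason, but the camera heights confirm that they are seated.

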